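Hang the wet turner on the rack's rail over the drip dish

TASK

The slotted steel turner is still wet: lift it out of its upright rest, hook it over the rail of the steel rack at the open end, where no shelf is above the rail, then slide it along the rail under the shelf until it hangs over the middle of the white drip dish, and let go of it. Do not drop it, and leave the dish and the other things on the worktop where they are.

Things in the scene. Friction and masses are not known exactly. Their poses are not given: they have to be found in the camera images.
- turner: slotted steel kitchen turner with wooden grip, rigid, 215 mm long, 0.1 to 0.2 kg. Origin: in the hook's hollow, on the rail's axis when it hangs; it then hangs about plumb. +z from blade to hook along the handle, +x to the side of the hook's tip, y across the blade. It starts blade down in the rest, leaning back about 26 degrees, hook end toward the rest's +x; it comes out straight up
- grip (a point): on the turner at (0, 0, -74 mm) in its axes, in the wooden grip, which is 16 mm wide (y), 12 mm thick (x) and runs from z -40 to -105 mm; a thin steel shank follows to z -130 mm
- hook_tip (a point): free tip of the turner's hook, at (16.5, 0, -15 mm) in its axes. The hook is a steel strip 14 mm wide (y), 4 mm thick, bent in an arc open downward: 26 mm clear inside, neck at x -17 to -13 mm, tip limb at x +13 to +19 mm, crown's outside at z +9 mm; the neck returns to the handle's plane x = 0 at z -40 mm
- blade_foot (a point): middle of the blade's lower edge, at (0, 0, -205 mm) in the turner's axes; the slotted blade is flat, 72 mm wide (y), 3 mm thick (x), z -130 to -205 mm
- rest: fixed upright turner rest: white ceramic tray 98 mm (x) by 108 mm (y), rims 15 mm high, with a steel wire hoop 58 mm high and 79 mm wide on which the blade leans; origin in the middle of its underside on the worktop, +x away from the robot at yaw 0
- rack: fixed kitchen rack of steel tube with a wooden shelf and, below the shelf's front, a utensil rail. Origin on the worktop under the rail's middle; +y along the rail toward the shelf side, +x to the back. Uprights 105 mm behind the rail at y -200, -25, +200 mm; arms from them hold the rail's two ends; feet 10 mm high along x at y -200 and +200 mm
- rail_mid (a point): middle of the rail's axis, 285 mm above the worktop, axes as the rack's. The rail is a fixed round steel bar 10 mm in diameter along the rack's y; a hook can slide freely on it from y -185 to +185 mm
- open_end (a point): point on the rail's axis at rack y -120 mm, in the open end (rack y -190 to -40 mm), where nothing is above the rail and the turner can be hooked on from the front: its hook passes over the rail when held more than 20 mm above the height at which it hangs
- shelf_edge (a point): lower front corner of the shelf at its open-end side, at rack (4, -40, 308 mm). The shelf covers rack x +4 to +125, y -40 to +210 mm, is 14 mm thick, its underside 23 mm above the rail's axis: a hung hook slides below it, but cannot be lifted over the rail there. A mill, a candle cup and a jar, up to 140 mm high, stand fixed on it
- dish: white drip dish, round, 120 mm wide, 20 mm high, 0.25 kg, loose; stands on the worktop under the part of the rail that is below the shelf; origin in the middle of its underside
- salt_cellar: bystander: round wooden salt cellar, 86 mm wide, 70 mm high; origin in the middle of its underside
- lemon_1: bystander: lemon, 77 mm long; origin at its underside
- garlic_1: bystander: garlic bulb, 60 mm; origin at its underside
- avocado_1: bystander: avocado, 101 mm long; origin at its underside
- mill_1: bystander: dark wooden mill, 58 mm wide, 170 mm high; origin in the middle of its underside
- mug_1: bystander: striped mug, 90 mm high; origin at its underside
- tin_1: bystander: food tin, 75 mm wide, 58 mm high; origin in the middle of its underside

How it is judged:
On the way:
1. the turner's hook is over the rail in the open end (right of the shelf) (x of turner in the frame of rail_mid between -0.012 and 0.012 m and z of turner in the frame of rail_mid between -0.01 and 0.01 m and y of turner in the frame of rail_mid between -0.19 and -0.04 m and angle between turner's own z axis and vertical below 0.35 rad), for 0.2 s.
At the end, for the whole second after the job is handed in: the turner hangs by its hook on the rail (rail axis within 12 mm of the hook's centre level, 10 mm in height, within 14 degrees of plumb), carried by the rack, at rest, the middle of its blade's lower edge within 30 mm horizontally of the dish's centre; the dish is within 20 mm of where it stood (x of turner in the frame of rail_mid between -0.012 and 0.012 m and z of turner in the frame of rail_mid between -0.01 and 0.01 m and angle between turner's own z axis and vertical below 0.25 rad and horizontal distance between blade_foot and dish below 0.03 m and contact force between turner and rack above 0.3 N and linear speed of turner below 0.05 m/s and distance of dish from where it was at the start of the episode below 0.02 m); the robot touches nothing.
It fails at once if the turner is dropped or laid down (height (world z) of turner below 0.12 m).
It fails at once if the dish is pushed away by more than 20 mm (distance of dish from where it was at the start of the episode above 0.02 m).
It fails at once if a bystander is moved by more than 30 mm (distance of any of salt_cellar, lemon_1, garlic_1, avocado_1, mill_1, mug_1, tin_1 from where it was at the start of the episode above 0.03 m).
It also fails if it takes over 51 s, if anything falls off the work surface, if the arm or the gripper's body presses on something with over 40 N, if the wrist force passes 120 N, or if a joint passes its speed limit or range.

ROBOT

A 6-joint arm with a two-finger parallel gripper is mounted at the origin on a cart in front of the work surface, level with it; the furniture and walls round the work are solid. World frame = base frame: x ahead of the robot, y to its left, z up, the work surface at z = 0. Lengths are in m, angles in rad, forces in N, time in s.
With the tool pointing down it reaches from about 0.25 to 0.775 m from the base axis. Payload 4 kg.
Tool frame: the origin (TCP) lies at the very end of the fingers, on their centre line; the grasp point (between the pads) lies 19 mm behind it; x points along the fingers, y is the direction in which the jaws open and shut, and the axes are right-handed (so a half turn about x gives the same grasp; the last joint's range is limited). The gripper opens to 94 mm and grips with 3 to 60 N. Pads are 16 mm wide; open, the fingers measure 119 mm over their backs; the gripper's body (75 mm by 177 mm) begins 78 mm behind the grasp point.
Start: joints at [1.23, 0.087, 1.371, -0, 1.684, -0.103], TCP at [0.13, 0.535, 0.206] pointing down, gripper open.
Joint ranges: [-3.1, 3.1], [-0.76, 2.03], [0.27, 2.55], [-1.08, 4.22], [0.17, 2.65], [-2.57, 2.57]. Speed limits (rad/s): [2.79, 2.79, 3.14, 3.14, 3.14, 3.14].

INTERFACE

Orientations are given as [roll, pitch, yaw] about the fixed x, y, z axes, in that order (R = Rz(yaw) Ry(pitch) Rx(roll)).
In Python, from bench import robot gives the robot as it stands.
- The arm moves only by the tool carry_out, never from a script. Its argument "targets" is a list of rows, each a list of 5 numbers: the closure, from 0 (fully open) to 1 (shut), then the shift along the tool's x, y, z in cm, then the turn about the tool's x in degrees. In form: [[fingers, tx, ty, tz, turn], ...]. A call has 1 to 20 rows; each row shifts and turns the commanded pose from where the row before left it, along the tool's axes as they then stand; what a row does not reach is not made up. A row lasts 1/10 s, in which the tool goes at most 50 mm and 8.59 degrees, less where a joint would pass 70% of its speed; a pose out of reach is approached as far as the arm can. A call is refused whole if a number of a shift passes 5 or a number of a turn 8.59, either way. A call with a gripper value outside its range is refused whole. The fingers move at their own pace and stop on an object; the grip force is fixed at half the most. Time passes only in rows, so rows that do not move let the fingers close. It gives the time, the measured TCP pose, the force and the opening at its end, in the units of the state.
- robot.get_obs(): the state, without advancing time (a new reading comes with each control period).
- robot.snapshot(name): name is "scene" or "side" or "wrist"; returns a dict with "image" (400x640x3 uint8, red, green, blue), "camera_matrix" (3x3 intrinsics, pixels), "pose" (4x4, takes a point from camera to world coordinates). Camera axes: x right, y up, looking along -z (the intrinsics and any distortion apply to the point x, -y, -z); pixel columns grow to the right and rows downward; lengths in m; the calibration is good to about 2 mm. A picture is of the moment at which its call begins. There is no depth.
- robot.close_job(): hands the job in, once; it reports no verdict.
The state is a dict: "time": time; "joint_positions": joint angles; "qvel": joint speeds; "joint_torque": joint torques, N m; "tool_pos": TCP position; "ee_rot": TCP orientation; "wrist_force": force on the tool from outside, world axes, zero at the start; "wrist_torque": the same for the moment, N m; "width": finger opening in m.
Only numpy, scipy, OpenCV 4.12 (cv2) and the standard library are available. Lean on these libraries where they do the work, as an engineer would, in place of code of your own. Each camera call takes 0.05 s, during which the arm holds its last target. There are 200 camera calls.

## Working session

There is one attempt and no reset: what is moved stays moved. The work goes in short steps, Python scripts to look and compute and a tool call to move; the robot and the scene stay as the last step left them, time stands still between calls to the robot, and variables do not carry over. Pictures are saved under pics/ and viewed, about 8 in all and at most 12, crops included, and the job is handed in when it is done.

Besides the shell and the picture viewer there is one more tool, called after ">>>" as name(argument=value, ...) on one line, values as JSON. carry_out: Moves the arm, as the interface text tells. Its arguments: {"type":"object","properties":{"targets":{"type":"array","items":{"type":"array","items":{"type":"number"}}}},"required":["targets"]}

```bash
mkdir -p pics
python3 - <<'E'
from bench import robot
import cv2,numpy as np,json
o=robot.get_obs()
print({k:np.round(v,3).tolist() for k,v in o.items()})
for n in("scene","side","wrist"):
    s=robot.snapshot(n); cv2.imwrite(f"pics/{n}0.png",s["image"][:,:,::-1])
    np.savez(f"pics/{n}0.npz",K=s["camera_matrix"],T=s["pose"])
    print(n,np.round(s["camera_matrix"],1).tolist(),np.round(s["pose"],3).tolist(),[k for k in s])
E
ls
```

```text
{'time': 0.0, 'joint_positions': [1.23, 0.088, 1.372, 0.0, 1.684, -0.103], 'qvel': [0.001, -0.0, -0.0, -0.001, 0.001, 0.002], 'joint_torque': [-0.001, -34.019, -30.242, 0.072, 0.033, -0.0], 'tool_pos': [0.129, 0.534, 0.204], 'ee_rot': [-1.678, 1.569, -1.916], 'wrist_force': [0.422, 0.456, -1.013], 'wrist_torque': [0.015, -0.04, -0.038], 'width': 0.094}
scene [[514.1, 0.0, 318.7], [0.0, 514.1, 197.6], [0.0, 0.0, 1.0]] [[0.798, 0.269, -0.54, -0.304], [-0.603, 0.32, -0.731, -1.289], [-0.024, 0.909, 0.417, 0.838], [0.0, 0.0, 0.0, 1.0]] ['image', 'camera_matrix', 'pose']
side [[472.4, 0.0, 320.2], [0.0, 472.4, 202.3], [0.0, 0.0, 1.0]] [[0.972, 0.128, -0.197, 0.215], [-0.235, 0.487, -0.841, -1.512], [-0.011, 0.864, 0.504, 0.997], [0.0, 0.0, 0.0, 1.0]] ['image', 'camera_matrix', 'pose']
wrist [[327.9, 0.0, 321.3], [0.0, 327.9, 204.6], [0.0, 0.0, 1.0]] [[0.235, -0.942, -0.24, 0.061], [0.972, 0.227, 0.061, 0.551], [-0.002, -0.248, 0.969, 0.383], [0.0, 0.0, 0.0, 1.0]] ['image', 'camera_matrix', 'pose']
pics
```

View pics/scene0.png

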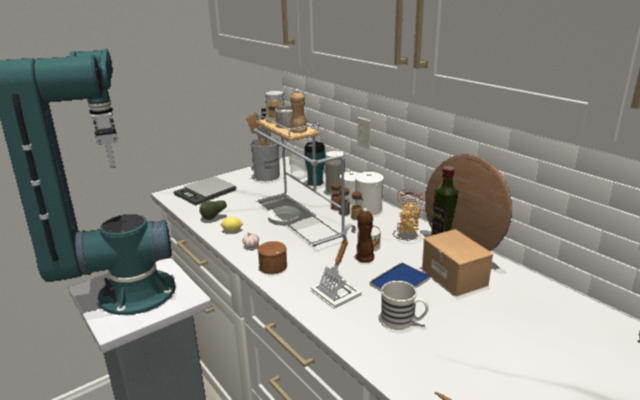

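View pics/side0.png

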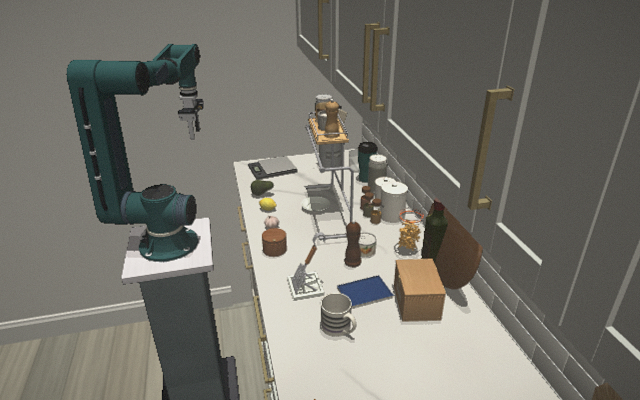

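Scene view: the rack is at about (255–350, 120–240) with the dish at (285, 212). The turner leans in its tray at (335, 290), with its grip near (341, 250). The side view shows the same things smaller, so I'll view enlarged crops next.

```bash
cat > h.py <<'E'
import cv2,numpy as np
def crop(name,x0,x1,y0,y1,f,step=10):
    im=cv2.imread(f"pics/{name}.png")[y0:y1,x0:x1]
    im=cv2.resize(im,None,fx=f,fy=f,interpolation=cv2.INTER_CUBIC)
    for x in range(-(-x0//step)*step,x1,step):
        cv2.line(im,((x-x0)*f,0),((x-x0)*f,6),(0,0,255),1); cv2.putText(im,str(x),((x-x0)*f+1,16),0,.35,(0,0,255),1)
    for y in range(-(-y0//step)*step,y1,step):
        cv2.line(im,(0,(y-y0)*f),(6,(y-y0)*f),(0,0,255),1); cv2.putText(im,str(y),(7,(y-y0)*f+4),0,.35,(0,0,255),1)
    return im
def side_by(a,b,out):
    h=max(a.shape[0],b.shape[0]); p=lambda i:cv2.copyMakeBorder(i,0,h-i.shape[0],0,0,cv2.BORDER_CONSTANT)
    cv2.imwrite(out,np.hstack([p(a),p(b)]))
def cam(name):
    d=np.load(f"pics/{name}.npz"); return d["K"],d["T"]
def ray(name,uv):
    K,T=cam(name); c=np.linalg.solve(K,[uv[0],uv[1],1.]); d=T[:3,:3]@[c[0],-c[1],-c[2]]
    return T[:3,3],d/np.linalg.norm(d)
def onz(name,uv,z):
    o,d=ray(name,uv); return o+d*(z-o[2])/d[2]
def tri(obs):
    A=np.zeros((3,3));b=np.zeros(3);L=[]
    for n,uv in obs:
        o,d=ray(n,uv);M=np.eye(3)-np.outer(d,d);A+=M;b+=M@o;L.append((o,M))
    p=np.linalg.solve(A,b); return p,[float(np.linalg.norm(M@(p-o))) for o,M in L]
def proj(name,P):
    K,T=cam(name); c=T[:3,:3].T@(np.asarray(P)-T[:3,3]); q=K@[c[0],-c[1],-c[2]]; return q[:2]/q[2]
E
python3 - <<'E'
from h import *
side_by(crop("scene0",300,380,225,310,5),crop("side0",280,360,230,310,5),"pics/turner.png")
side_by(crop("scene0",240,370,105,250,4),crop("side0",297,367,100,250,4),"pics/rack.png")
E
```

```text
(no output)
```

View pics/turner.png

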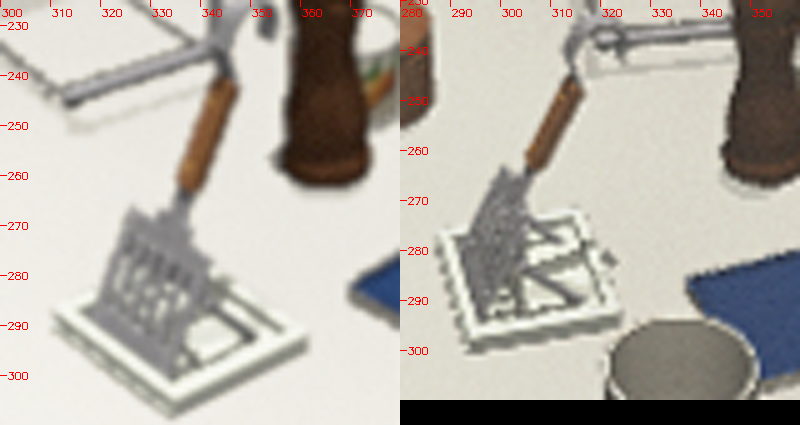

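View pics/rack.png

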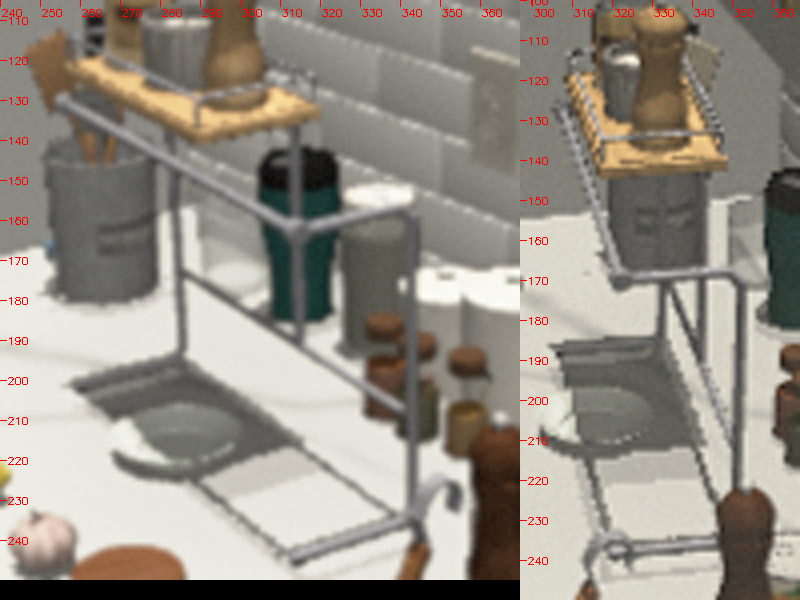

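The turner crop shows the tray's rim corners and the grip, in scene from (345,241) to (337,263). The rack crop shows the rail's open end at scene (314.5,162.5) and side (322,169.5), and the far end at scene (255.5,129.3). Now I'll work out positions and check the gripper body's shape.

Run:
```python
from h import *
np.set_printoptions(precision=4,suppress=True)
for nm,uv in [("near",(314.5,162.5)),("far",(255.5,129.3))]: print("rail scene",nm,onz("scene0",uv,.285))
for nm,uv in [("near",(322,169.5)),("far",(307,127))]: print("rail side",nm,onz("side0",uv,.285))
print("near tri",tri([("scene0",(314.5,162.5)),("side0",(322,169.5))]))
print("far tri",tri([("scene0",(255.5,129.3)),("side0",(307,127))]))
print("foot near front",onz("scene0",(314.5,244),.005),onz("side0",(320.7,237),.005))
for uv in [(310.5,287.4),(334.5,306),(361.5,292.5)]: print("tray scene",onz("scene0",uv,.015))
print("grip top",tri([("scene0",(345,241)),("side0",(314,246))]))
print("grip bot",tri([("scene0",(337,263)),("side0",(306,264))]))
# tray corners in side
for uv in [(287.5,278),(293.5,298.5),(324,292),(314.5,272)]: print("tray side",onz("side0",uv,.015))
# dish ellipse by rough extents
for n,uv in [("scene0",(267,213)),("scene0",(304,213)),("side0",(302,206))]: print("dish",onz(n,uv,.02))
side_by(crop("scene0",70,150,45,175,4),cv2.resize(cv2.imread("pics/wrist0.png"),(480,300)),"pics/grip.png")
```

```text
rail scene near [ 0.5576 -0.1054  0.285 ]
rail scene far [0.5981 0.3122 0.285 ]
rail side near [ 0.5514 -0.1088  0.285 ]
rail side far [0.5855 0.2907 0.285 ]
near tri (array([ 0.5493, -0.1172,  0.2899]), [0.0005670911453715656, 0.000567091145371468])
far tri (array([0.5835, 0.2842, 0.2912]), [0.0033645358195770127, 0.0033645358195771692])
foot near front [ 0.5474 -0.1064  0.005 ] [ 0.5451 -0.1032  0.005 ]
tray scene [ 0.3839 -0.308   0.015 ]
tray scene [ 0.3827 -0.4164  0.015 ]
tray scene [ 0.4779 -0.4154  0.015 ]
grip top (array([ 0.4627, -0.3637,  0.159 ]), [5.8168463478398065e-05, 5.81684634785325e-05])
grip bot (array([ 0.4359, -0.3634,  0.0982]), [0.0022374829310336866, 0.002237482931033892])
tray side [ 0.3823 -0.3182  0.015 ]
tray side [ 0.3829 -0.4193  0.015 ]
tray side [ 0.4806 -0.4134  0.015 ]
tray side [ 0.4741 -0.3099  0.015 ]
dish [0.5335 0.1611 0.02  ]
dish [0.6362 0.0754 0.02  ]
dish [0.5189 0.11   0.02  ]
```

View pics/grip.png

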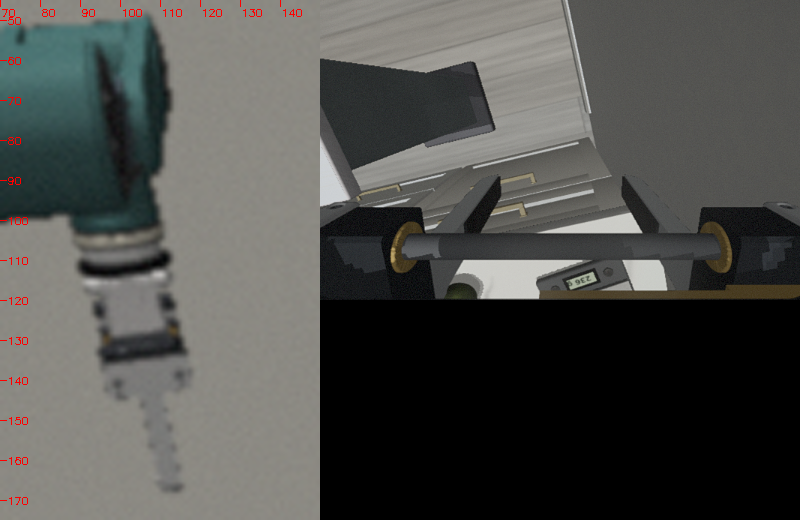

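The gripper's body is wide along the jaws (tool y) and narrow across them, with the camera on the tool −z side. I need the bystanders' positions along the path before moving.

Run:
```python
from h import *
from bench import robot
from scipy.spatial.transform import Rotation as R
np.set_printoptions(precision=4,suppress=True)
o=robot.get_obs(); print(R.from_euler("xyz",o["ee_rot"]).as_matrix(),o["tool_pos"])
print("mill base",onz("scene0",(365.5,258),0),onz("side0",(353,262),0))
print("mill top",onz("scene0",(365,212),.17),onz("side0",(353,224),.17))
print("salt",onz("scene0",(272,251),.07),onz("side0",(274,235),.07))
print("mug",onz("scene0",(398,291),.09),onz("side0",(337,303),.09))
print("shelf mill top",tri([("scene0",(297,95)),("side0",(331,103))]),"base",tri([("scene0",(297,131)),("side0",(331,136))]))
```

```text
[[-0.0005  0.2356  0.9719]
 [-0.0015  0.9719 -0.2356]
 [-1.     -0.0016 -0.0002]] [0.1294 0.5341 0.2046]
mill base [ 0.6229 -0.2699  0.    ] [ 0.6186 -0.2714  0.    ]
mill top [ 0.6052 -0.2839  0.17  ] [ 0.6082 -0.2918  0.17  ]
salt [ 0.3599 -0.1522  0.07  ] [ 0.3685 -0.1427  0.07  ]
mug [ 0.4812 -0.5471  0.09  ] [ 0.4843 -0.5509  0.09  ]
shelf mill top (array([0.6346, 0.0869, 0.4467]), [0.0011873903447741144, 0.0011873903447742098]) base (array([0.6365, 0.0968, 0.3188]), [0.002186767326171413, 0.0021867673261715204])
```

>>> carry_out(targets=[[0,-5,0,0,-6.8],[0,-5,0,0,-6.8],[0,0,0,0,0]])

```text
time: 0.45
tool_pos: [0.1302, 0.5366, 0.3137]
ee_rot: [1.235, 1.557, 1.236]
wrist_force: [-0.4, 0.6, 0.5]
width: 0.094
```

The mill stands at about (0.61, −0.28) and the salt cellar at (0.365, −0.147), both clear of the path. Next I'll travel to above the grip.

>>> carry_out(targets=[[0,0,-4.2,1.5,0],[0,0,-4.2,1.5,0],[0,0,-4.2,1.5,0],[0,0,-4.2,1.5,0],[0,0,-4.2,1.5,0],[0,0,-4.2,1.5,0],[0,0,-4.2,1.5,0],[0,0,-4.2,1.5,0],[0,0,-4.2,1.5,0],[0,0,-4.2,1.5,0],[0,0,-4.2,1.5,0],[0,0,-4.2,1.5,0],[0,0,-4.2,1.5,0],[0,0,-4.2,1.5,0],[0,0,-4.2,1.5,0],[0,0,-4.2,1.5,0],[0,0,-4.2,1.5,0],[0,0,-4.2,1.5,0],[0,0,-4.2,1.5,0],[0,0,-4.2,1.5,0]])

```text
time: 2.45
tool_pos: [0.4294, -0.3074, 0.3047]
ee_rot: [2.021, 1.57, 2.019]
wrist_force: [-0.1, -0.5, 0.8]
width: 0.0937
```

>>> carry_out(targets=[[0,0,-3,1,0],[0,0,-3,1,0],[0,0,0,0,0],[0,0,0,0,0]])

```text
time: 2.85
tool_pos: [0.449, -0.3658, 0.3041]
ee_rot: [2.212, 1.568, 2.21]
wrist_force: [-0.3, 0.5, 0.2]
width: 0.0945
```

```bash
cat >> h.py <<'E'
def take(n,tag):
    from bench import robot
    s=robot.snapshot(n); cv2.imwrite(f"pics/{n}{tag}.png",s["image"][:,:,::-1])
    np.savez(f"pics/{n}{tag}.npz",K=s["camera_matrix"],T=s["pose"])
def blobs(f,lo,hi,amin=30,box=None):
    h=cv2.cvtColor(cv2.imread(f"pics/{f}.png"),cv2.COLOR_BGR2HSV); m=cv2.inRange(h,np.array(lo),np.array(hi))
    n,l,s,c=cv2.connectedComponentsWithStats(m)
    return m,l,[(i,s[i].tolist(),np.round(c[i],1).tolist()) for i in range(1,n) if s[i][4]>=amin]
E
python3 - <<'E'
from h import *
from bench import robot
np.set_printoptions(precision=4,suppress=True)
o=robot.get_obs(); print(o["time"],o["tool_pos"],o["ee_rot"],o["joint_positions"])
take("wrist","1"); take("side","1"); take("scene","1")
for f,b in (("scene1",(325,355,232,270)),("side1",(298,322,238,272))):
    h=cv2.cvtColor(cv2.imread(f"pics/{f}.png"),cv2.COLOR_BGR2HSV)
    m=cv2.inRange(h,np.array([3,90,60]),np.array([18,255,255]))
    k=np.zeros_like(m);k[b[2]:b[3],b[0]:b[1]]=255;m&=k
    ys,xs=np.nonzero(m);p=np.c_[xs,ys].astype(np.float32);vx,vy,x0,y0=cv2.fitLine(p,cv2.DIST_L2,0,.01,.01).ravel()
    t=(p-[x0,y0])@[vx,vy];print(f,len(p),[x0+vx*t.min(),y0+vy*t.min()],[x0+vx*t.max(),y0+vy*t.max()])
cv2.imwrite("pics/w1.png",cv2.imread("pics/wrist1.png"))
E
```

```text
2.85 [ 0.449  -0.3658  0.3041] [2.2117 1.5681 2.2102] [-0.7817  0.1584  1.0981  0.0004  1.8878 -2.3508]
scene1 96 [np.float32(337.09323), np.float32(262.03458)] [np.float32(344.90677), np.float32(240.96542)]
side1 59 [np.float32(305.93198), np.float32(262.96512)] [np.float32(314.29453), np.float32(246.66411)]
```

View pics/wrist1.png

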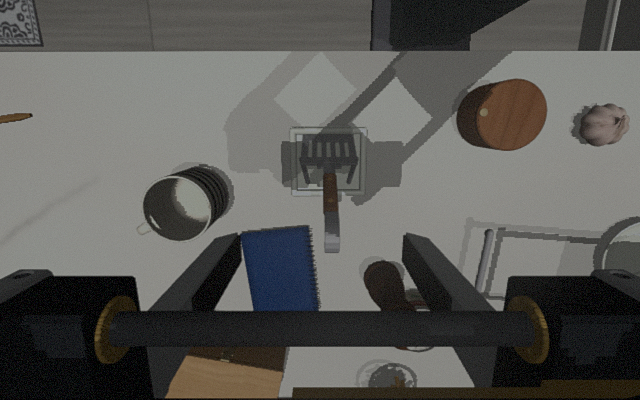

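The wrist view shows the turner's grip from about (330,167) to (331,210) and the hook out to (332,250). The fingertips at (240,238) and (405,238) straddle it, a few mm off centre.

Run:
```python
from h import *
np.set_printoptions(precision=4,suppress=True)
h=cv2.cvtColor(cv2.imread("pics/wrist1.png"),cv2.COLOR_BGR2HSV)
m=cv2.inRange(h,np.array([3,90,40]),np.array([18,255,255])); k=np.zeros_like(m);k[155:225,318:345]=255;m&=k
ys,xs=np.nonzero(m);print(len(xs),xs.min(),xs.max(),ys.min(),ys.max())
for y in (ys.min()+1,(ys.min()+ys.max())//2,ys.max()-1): print(y,xs[ys==y].min(),xs[ys==y].max())
wt=(xs[ys>ys.max()-4].mean(),ys.max()+.5); wb=(xs[ys<ys.min()+4].mean(),ys.min()-.5)
T=tri([("scene1",(344.9,241)),("side1",(314.3,246.7)),("wrist1",wt)])
B=tri([("scene1",(337.1,262)),("side1",(305.9,263)),("wrist1",wb)])
print(wt,wb,T,B, np.linalg.norm(T[0]-B[0]))
c=(T[0]+B[0])/2; d=T[0]-B[0]; print("mid",c,"tilt",np.degrees(np.arctan2(d[0],d[2])),np.degrees(np.arctan2(d[1],d[2])))
print("TCP in wrist",proj("wrist1",[.449,-.3658,.3041]))
```

```text
253 324 337 174 210
175 324 334
192 325 334
209 325 337
(np.float64(331.38461538461536), np.float64(210.5)) (np.float64(329.2903225806452), np.float64(173.5)) (array([ 0.4676, -0.3557,  0.1522]), [0.0016988460226191621, 0.0027982527751901427, 0.0013687740278296588]) (array([ 0.4386, -0.357 ,  0.097 ]), [0.002632511257861568, 0.002725502288006212, 0.0011557741851670313]) 0.06236449107634726
mid [ 0.4531 -0.3564  0.1246] tilt 27.71547496070793 1.3369744416168452
TCP in wrist [321.1544 246.6037]
```

>>> carry_out(targets=[[0,3,0.8,0.6,0],[0,4,0,0,0],[0,4,0,0,0],[0,3,0,0,0],[0,2.5,0,0,0],[0,2,0,0,0],[0,0,0,0,0],[0,0,0,0,0]])

```text
time: 3.8
tool_pos: [0.4553, -0.357, 0.1214]
ee_rot: [-0.63, 1.57, -0.63]
wrist_force: [0.2, -0.3, 0.9]
width: 0.0942
```

Run:
```python
from h import *
take("wrist","2"); take("side","2"); take("scene","2")
a=cv2.resize(cv2.imread("pics/wrist2.png")[60:400,120:520],(400,340))
side_by(a,crop("scene2",310,370,205,280,6),"pics/g2.png")
```

```text
(no output)
```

View pics/g2.png

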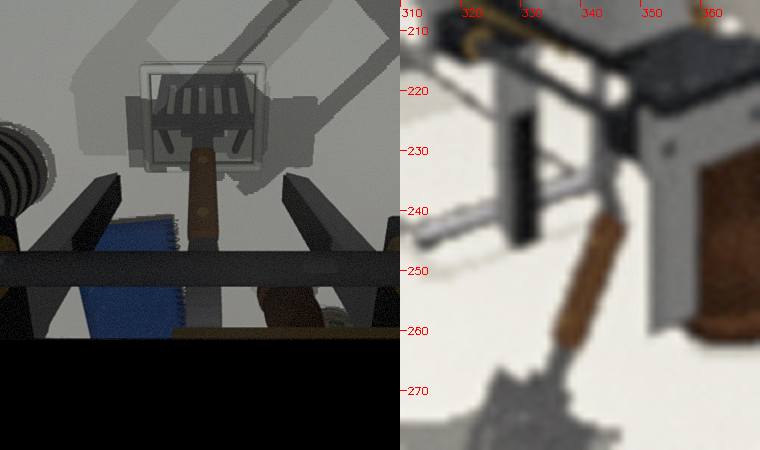

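The wrist view shows the handle midway between the fingers, and in the scene view the line between the tips crosses the grip's middle. Closing now.

>>> carry_out(targets=[[1,0,0,0,0],[1,0,0,0,0],[1,0,0,0,0],[1,0,0,0,0],[1,0,0,0,0],[1,0,0,0,0],[1,0,0,0,0],[1,0,0,0,0]])

```text
time: 4.75
tool_pos: [0.4552, -0.3576, 0.1204]
ee_rot: [1.889, 1.571, 1.889]
wrist_force: [0.2, -0.2, -0.9]
width: 0.0339
```

>>> carry_out(targets=[[1,0,0,0,0],[1,0,0,0,0],[1,0,0,0,0],[1,0,0,0,0],[1,0,0,0,0]])

```text
time: 5.25
tool_pos: [0.4552, -0.3575, 0.1204]
ee_rot: [1.313, 1.571, 1.313]
wrist_force: [-1.5, -0.3, -0.1]
width: 0.0158
```

>>> carry_out(targets=[[1,-2,0,0,0],[1,-3,0,0,0],[1,-3,0,0,0],[1,-3.5,0,0,0],[1,-3,0,0,0],[1,0,0,0,2.5],[1,0,0,0,2.5],[1,0,0,0,0]])

```text
time: 6.05
tool_pos: [0.4551, -0.3577, 0.2652]
ee_rot: [2.487, 1.571, 2.399]
wrist_force: [0.2, -0.1, -0.9]
width: 0.0156
```

Run:
```python
from h import *
from bench import robot
np.set_printoptions(precision=4,suppress=True)
take("side","3"); take("scene","3"); o=robot.get_obs()
print(o["tool_pos"],o["ee_rot"],o["wrist_force"],o["width"])
for f in ("scene3","side3"): print(f,"tcp px",proj(f,o["tool_pos"]))
p=proj("scene3",o["tool_pos"]);q=proj("side3",o["tool_pos"])
a=crop("scene3",int(p[0])-33,int(p[0])+33,int(p[1])-50,int(p[1])+50,6); b=crop("side3",int(q[0])-33,int(q[0])+33,int(q[1])-50,int(q[1])+50,6)
side_by(a,b,"pics/g3.png")
```

```text
[ 0.455  -0.3575  0.2648] [2.4598 1.5697 2.3729] [-0.3656  0.2019 -1.8333] 0.015665377766928116
scene3 tcp px [341.067  205.2778]
side3 tcp px [310.3308 215.7589]
```

View pics/g3.png

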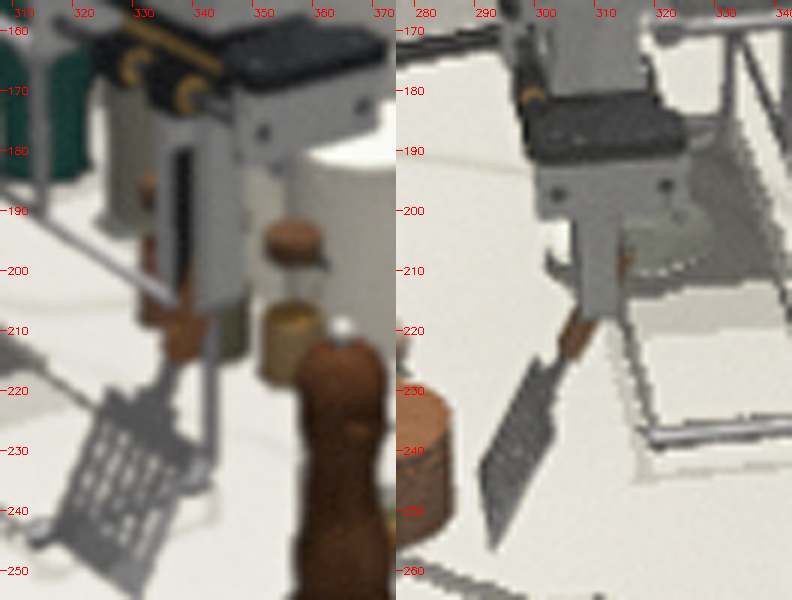

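The turner is held leaning as before; the foot's middle is at scene (326,250) and side (290.5,250), and the grip's lower end at scene (337.5,214.5) and side (305,224).

Run:
```python
from h import *
np.set_printoptions(precision=4,suppress=True)
F=tri([("scene3",(326,250)),("side3",(290.5,250))]); G=tri([("scene3",(337.5,214.5)),("side3",(305,224))])
d=G[0]-F[0]; L=np.linalg.norm(d); print(F,G,L,"tilt",np.degrees(np.arctan2(d[0],d[2])),np.degrees(np.arctan2(d[1],d[2])))
u=d/L; print("origin from foot",F[0]+u*.205,"from grip",G[0]+u*.105)
tcp=np.array([.455,-.3575,.2648])
for t in (24,26,28):
    u=np.array([np.sin(np.radians(t)),0,np.cos(np.radians(t))]); O=F[0]+u*.205
    print(t,"origin",O,"O-tcp",O-tcp,"grasp pt height on handle z=",(tcp[2]+.019-O[2])/u[2], "handle x at grasp-tcp", O[0]+(tcp[2]+.019-O[2])*np.tan(np.radians(t))-tcp[0])
# rail line fit in both views: dark tube mid line, clicks
for z in (.285,):
    for n,pts in (("scene0",[(314.5,162.5),(300,154.3),(285,146),(270,137.5),(255.5,129.3)]),("side0",[(322,169.5),(317,155.5),(312,141),(307,127)])):
        print(n,[onz(n,p,z)[:2].round(4).tolist() for p in pts])
```

```text
(array([ 0.3881, -0.3768,  0.1658]), [0.0008077364064685268, 0.0008077364064686147]) (array([ 0.4364, -0.3664,  0.2461]), [0.0013128559517151998, 0.0013128559517150613]) 0.09425754121360926 tilt 31.03322707140794 7.381122512864283
origin from foot [ 0.4931 -0.3542  0.3404] from grip [ 0.4902 -0.3548  0.3355]
24 origin [ 0.4715 -0.3768  0.3531] O-tcp [ 0.0165 -0.0193  0.0883] grasp pt height on handle z= -0.07588613834138667 handle x at grasp-tcp -0.014379737152032057
26 origin [ 0.478  -0.3768  0.3501] O-tcp [ 0.023  -0.0193  0.0853] grasp pt height on handle z= -0.0737670636865113 handle x at grasp-tcp -0.00936634302936773
28 origin [ 0.4843 -0.3768  0.3469] O-tcp [ 0.0293 -0.0193  0.0821] grasp pt height on handle z= -0.07141179749411569 handle x at grasp-tcp -0.00417921361741419
scene0 [[0.5576, -0.1054], [0.5664, -0.0165], [0.5754, 0.0827], [0.5864, 0.1937], [0.5981, 0.3122]]
side0 [[0.5514, -0.1088], [0.561, 0.0063], [0.573, 0.1414], [0.5855, 0.2907]]
```

Camera-to-arm agreement is within about 1 px, judged by the fingertips. I'll locate the rail sub-pixel from image profiles.

Run:
```python
from h import *
np.set_printoptions(precision=4,suppress=True,linewidth=200)
g=cv2.cvtColor(cv2.imread("pics/side0.png"),cv2.COLOR_BGR2GRAY)
for r in (148,152,156,160,164): c=int(round(322+(r-169.5)*15/42.5)); print("side",r,c-7,g[r,c-7:c+9])
g=cv2.cvtColor(cv2.imread("pics/scene0.png"),cv2.COLOR_BGR2GRAY)
for c in (280,290,296,304,308): r=int(round(162.5+(c-314.5)*.5627)); print("scene",c,r-7,g[r-7:r+9,c])
```

```text
side 148 307 [130 129 126 131 128 128 132 155 159 116 132 119  75  77  85  87]
side 152 309 [129 125 125 133 143 149 145 156 141 136  72  77  83  81  87  85]
side 156 310 [214 218 217 216 219 199 150 164 156  69  78  77  85  86  97  89]
side 160 312 [219 215 214 220 204 153 153 165 113  77  88  91  89  90  93  97]
side 164 313 [216 216 219 201 126 100 141 172 151  80  86  89  88  93  92  93]
scene 280 136 [104 122 129 129 129 135 146 164 142 108 118 135 136 138 136 136]
scene 290 142 [123 139 165 162 149 147 155 156 126 107 121 127 125 129 142 149]
scene 296 145 [134 162 164 147 137 136 153 162 140 119 132 143 145 144 151 166]
scene 304 150 [ 98  90  87  82  87 114 162 162 122 103 122 130 135 140 140 139]
scene 308 152 [ 30  39  43  44  52  94 145 161 132  86  53  43  43  42  42  42]
```

Fitted rail: x ≈ 0.5525 at y = −0.107, running about 5° off world y. The turner's origin is about (+29, +75) mm in x and z from the TCP. Next I'll travel to in front of the open end, then over the rail.

>>> carry_out(targets=[[1,-1,2,0,0],[1,0,3.5,-0.1,0],[1,0,4,-0.2,0],[1,0,4,-0.2,0],[1,0,4,-0.2,0],[1,0,4,-0.2,0],[1,0,4,-0.1,0],[1,0,3,-0.1,0],[1,0,1.9,0,0],[1,0,0.2,2,0],[1,0,0.2,2.3,0],[1,0,0.2,2.2,0],[1,0,0.1,1.8,0],[1,0,0,0,0],[1,0,0,0,0]])

```text
time: 7.65
tool_pos: [0.5441, -0.0522, 0.2762]
ee_rot: [3.139, 1.547, 3.051]
wrist_force: [-26.1, 1.2, 6.1]
width: 0.0158
```

Run:
```python
from h import *
from bench import robot
np.set_printoptions(precision=4,suppress=True)
take("side","4"); take("scene","4"); take("wrist","4"); o=robot.get_obs()
print(o["time"],o["tool_pos"],o["ee_rot"],o["wrist_force"])
a=crop("scene4",275,335,130,215,6); b=crop("side4",295,365,130,215,6)
side_by(a,b,"pics/g4.png")
```

```text
7.8 [ 0.5441 -0.0522  0.2763] [3.1343 1.5481 3.0469] [-25.1464   2.1999   5.955 ]
```

View pics/g4.png

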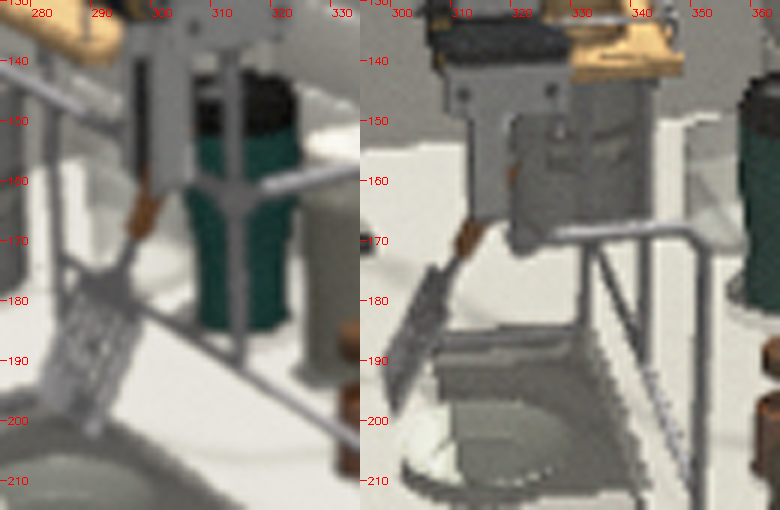

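The scene and side views show the fingers' front faces pressed against the rail at TCP x = 0.544, with 26 N on the wrist. They hang below the rail's top, so I must come in further forward. The contact puts the rail axis at x ≈ 0.558 here. Backing off now.

>>> carry_out(targets=[[1,0,0,-1,0],[1,0,0,-0.9,0],[1,0,0,0,0],[1,0,0,0,0]])

```text
time: 8.2
tool_pos: [0.5354, -0.0522, 0.2758]
ee_rot: [0.087, 1.569, -0.0]
wrist_force: [0.2, 0.3, -1.5]
width: 0.0159
```

>>> carry_out(targets=[[1,1.5,0,0,0],[1,1.5,0,0,0],[1,1,0,0,0],[1,0,0,0,0]])

```text
time: 8.6
tool_pos: [0.5344, -0.0522, 0.2326]
ee_rot: [2.987, 1.566, 2.899]
wrist_force: [-0.3, 0.5, -0.9]
width: 0.0155
```

Run:
```python
from h import *
from bench import robot
np.set_printoptions(precision=4,suppress=True)
take("side","5"); take("scene","5"); take("wrist","5"); o=robot.get_obs()
print(o["time"],o["tool_pos"],o["ee_rot"],o["wrist_force"])
a=crop("scene5",275,335,130,225,5); b=cv2.resize(cv2.imread("pics/wrist5.png")[120:400,120:520],(480,336))
side_by(a,b,"pics/g5.png")
```

```text
8.75 [ 0.5355 -0.0525  0.2355] [0.3682 1.5705 0.2805] [ 0.6268 -0.671  -1.329 ]
```

View pics/g5.png

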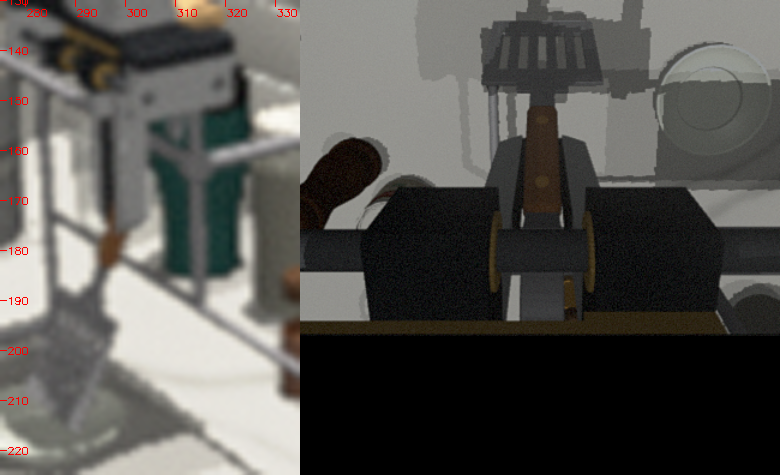

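No contact yet: TCP z is 0.2355 with the hook's tip about level with the rail top. That's ten pictures viewed, so I'll lower on with force feedback.

>>> carry_out(targets=[[1,0.8,0,-0.15,0],[1,0.7,0,-0.15,0],[1,0,0,0,0],[1,0,0,0,0]])

```text
time: 9.15
tool_pos: [0.532, -0.0521, 0.2201]
ee_rot: [2.879, 1.57, 2.791]
wrist_force: [0.3, -0.2, -0.3]
width: 0.0157
```

>>> carry_out(targets=[[1,0.5,0,-0.1,0],[1,0,0,0,0],[1,0,0,0,0]])

```text
time: 9.45
tool_pos: [0.5312, -0.0521, 0.2153]
ee_rot: [2.465, 1.571, 2.377]
wrist_force: [0.0, -0.6, -0.8]
width: 0.0158
```

>>> carry_out(targets=[[1,0.5,0,-0.1,0],[1,0,0,0,0],[1,0,0,0,0]])

```text
time: 9.75
tool_pos: [0.5321, -0.0523, 0.2134]
ee_rot: [-0.079, 1.564, -0.166]
wrist_force: [0.6, 0.1, 6.3]
width: 0.0159
```

>>> carry_out(targets=[[1,0.4,0,0,0],[1,0,0,0,0],[1,0,0,0,0]])

```text
time: 10.05
tool_pos: [0.5337, -0.0525, 0.2123]
ee_rot: [-0.074, 1.557, -0.162]
wrist_force: [2.1, 0.3, 11.3]
width: 0.0158
```

Contact came at TCP z ≈ 0.214, which is the crown-on-rail height (tip-on-rail would have been about 0.236). Pressing down and inward should pivot the turner in the pads toward plumb. I'll track the lean from the grip's lower end in the wrist view.

```bash
cat >> h.py <<'E'
def wood_end(f):
    h=cv2.cvtColor(cv2.imread(f"pics/{f}.png"),cv2.COLOR_BGR2HSV)
    m=cv2.inRange(h,np.array([3,80,30]),np.array([20,255,255])); k=np.zeros_like(m);k[100:330,285:360]=255
    n,l,s,c=cv2.connectedComponentsWithStats(m&k); i=1+np.argmax(s[1:,4]); ys,xs=np.nonzero(l==i)
    t=ys<ys.min()+4; return float(xs[t].mean()),float(ys.min()-.5),len(ys)
def lean(f,tcp,yaw=-.087,off=.0):
    from scipy.optimize import brentq
    x,r,n=wood_end(f); z=np.array([np.cos(yaw),np.sin(yaw),0]); g=np.array(tcp)+[0,0,.019]
    def e(t,L): P=g+z*(off-L*np.sin(t))-np.array([0,0,L*np.cos(t)]); return proj(f,P)[1]-r
    return (x,r,n),[round(float(np.degrees(brentq(e,-.3,1.2,args=(L,)))),1) for L in (.039,.045,.050)]
def state(tag):
    from bench import robot
    o=robot.get_obs(); take("wrist",tag); print(round(float(o["time"]),2),np.round(o["tool_pos"],4),np.round(o["wrist_force"],1),lean("wrist"+tag,o["tool_pos"]))
E
python3 - <<'E'
from h import *
print(lean("wrist5",[.5355,-.0525,.2355])); state("6")
E
```

```text
((321.63157894736844, 207.5, 2272), [31.1, 23.7, 19.3])
10.05 [ 0.5337 -0.0525  0.2123] [ 2.1  0.3 11.3] ((321.7719298245614, 209.5, 2194), [27.5, 20.6, 16.5])
```

>>> carry_out(targets=[[1,0.3,0,0.3,0],[1,0.2,0,0.3,0],[1,0,0,0,0],[1,0,0,0,0]])

```text
time: 10.5
tool_pos: [0.5401, -0.0531, 0.2087]
ee_rot: [-0.081, 1.555, -0.169]
wrist_force: [0.4, -0.2, 16.0]
width: 0.0155
```

```bash
python3 -c "from h import *; state('7')"
```

```text
10.5 [ 0.5401 -0.0531  0.2087] [ 0.4 -0.2 16. ] ((321.53333333333336, 217.5, 1990), [17.9, 12.7, 9.4])
```

The grip slips as planned: lean has dropped from about 27° to about 15°. A little more for margin, then hold.

>>> carry_out(targets=[[1,0.2,0,0.2,0],[1,0,0,0,0],[1,0,0,0,0],[1,0,0,0,0],[1,0,0,0,0]])

```text
time: 11.05
tool_pos: [0.5422, -0.0533, 0.2076]
ee_rot: [-0.084, 1.554, -0.172]
wrist_force: [-0.7, -0.1, 17.9]
width: 0.0158
```

Run:
```python
from h import *
state('8'); take("side","8"); take("scene","8")
side_by(crop("scene8",265,335,120,225,5),crop("side8",290,350,120,220,6),"pics/g8.png")
```

```text
11.05 [ 0.5422 -0.0533  0.2076] [-0.7 -0.1 17.9] ((321.375, 219.5, 1929), [15.7, 10.8, 7.7])
```

View pics/g8.png

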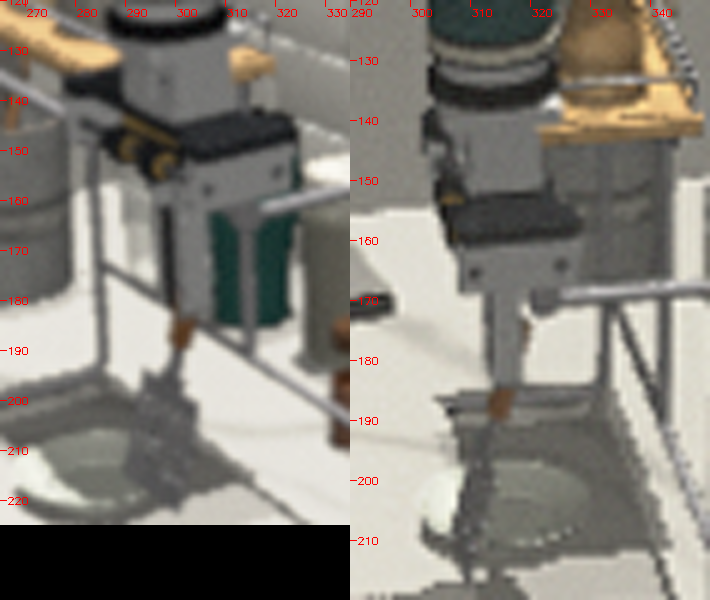

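Scene and side views show the hook on the rail beneath the body. The grip is now nearly upright, with its lower end at side (314,188) and the foot near side (308,217), so the open-end condition looks met. Next I'll lean it out again, so the gripper's body stays in front of the shelf edge for the slide.

>>> carry_out(targets=[[1,-0.4,0,-0.6,0],[1,-0.4,0,-0.6,0],[1,-0.3,0,-0.7,0],[1,-0.3,0,-0.7,0],[1,0,0,0,0],[1,0,0,0,0]])

```text
time: 11.8
tool_pos: [0.5157, -0.0509, 0.2166]
ee_rot: [-0.055, 1.559, -0.143]
wrist_force: [5.6, -1.4, 5.1]
width: 0.0159
```

```bash
python3 -c "from h import *; state('9')"
```

```text
11.8 [ 0.5157 -0.0509  0.2166] [ 5.6 -1.4  5.1] ((321.3, 216.5, 2412), [19.2, 13.8, 10.4])
```

```bash
cat >> h.py <<'E'
def woods(f,tcp):
    u=proj(f,tcp); h=cv2.cvtColor(cv2.imread(f"pics/{f}.png"),cv2.COLOR_BGR2HSV)
    m=cv2.inRange(h,np.array([3,90,40]),np.array([20,255,255])); x,y=int(u[0]),int(u[1]); k=np.zeros_like(m);k[y-3:y+22,x-14:x+10]=255;m&=k
    n,l,s,c=cv2.connectedComponentsWithStats(m); i=1+np.argmax(s[1:,4]); ys,xs=np.nonzero(l==i); b=ys>=ys.max()-1
    return u.round(1),(float(xs[b].mean()),float(ys.max()+.3)),len(ys),(float(xs.mean()),float(ys.mean()))
def locate(tag):
    from bench import robot
    o=robot.get_obs(); t=o["tool_pos"]
    for n in ("scene","side","wrist"): take(n,tag)
    a=woods("scene"+tag,t); b=woods("side"+tag,t); w=wood_end("wrist"+tag)
    P,res=tri([("scene"+tag,a[1]),("side"+tag,b[1]),("wrist"+tag,w[:2])]); g=t+[0,0,.019]; d=P-g
    print(np.round(t,4),np.round(o["wrist_force"],1),"scene",a,"side",b,"w",w); print("wood end",P.round(4),np.round(res,4),"rel grasp",d.round(4),"len",np.linalg.norm(d).round(4),"lean",np.degrees(np.arctan2(-d[0],-d[2])).round(1))
E
python3 - <<'E'
from h import *
np.set_printoptions(precision=4,suppress=True)
locate("10")
# same for the press pose
t=np.array([.5422,-.0533,.2076]); a=woods("scene8",t); b=woods("side8",t); w=wood_end("wrist8")
P,res=tri([("scene8",a[1]),("side8",b[1]),("wrist8",w[:2])]); d=P-t-[0,0,.019]; print(a,b,P,res,d,np.degrees(np.arctan2(-d[0],-d[2])))
t=np.array([.5355,-.0525,.2355]); a=woods("scene5",t); b=woods("side5",t); w=wood_end("wrist5")
P,res=tri([("scene5",a[1]),("side5",b[1]),("wrist5",w[:2])]); d=P-t-[0,0,.019]; print(a,b,P,res,d,np.degrees(np.arctan2(-d[0],-d[2])))
E
```

```text
[ 0.5158 -0.0509  0.2166] [6.  0.5 5. ] scene (array([293.9, 181.4]), (292.8, 187.3), 14, (293.14285714285717, 184.85714285714286)) side (array([308.6, 180.9]), (306.2, 187.3), 13, (306.46153846153845, 185.15384615384616)) w (321.67241379310343, 216.5, 2417)
wood end [ 0.5068 -0.0512  0.1953] [0.0044 0.0027 0.003 ] rel grasp [-0.009  -0.0003 -0.0403] len 0.0413 lean 12.5
(array([301.4, 182.2]), (300.8, 188.3), 16, (301.1875, 185.6875)) (array([316. , 182.6]), (314.2, 189.3), 15, (314.4, 186.8)) [ 0.5354 -0.0539  0.1847] [0.004272745517916389, 0.0027913718531270746, 0.002696734122263936] [-0.0068 -0.0006 -0.0419] 9.168595947292244
(array([299.2, 174.4]), (296.2857142857143, 182.3), 24, (296.625, 179.25)) (array([314. , 175.7]), (309.8, 183.3), 15, (310.26666666666665, 180.8)) [ 0.5204 -0.0521  0.2096] [0.0037500007238033275, 0.0023491669723651495, 0.0023869997801870798] [-0.0151  0.0004 -0.0449] 18.549802402567945
```

The numbers agree with a lean of about 25° and the hook's tip limb against the rail's back. The handle has shifted about 10 mm in the pads but is still held. The body is about 42 mm in front of the rail, so it clears the shelf. I need the dish's centre to know how far to slide.

Run:
```python
from h import *
np.set_printoptions(precision=4,suppress=True)
print(onz("scene0",(284.5,213.5),.02),onz("side0",(316.5,205.5),.02),onz("wrist5",(466,201.7),.02))
for f,box in (("wrist5",(400,540,140,270)),("wrist10",(400,560,120,290))):
    g=cv2.cvtColor(cv2.imread(f"pics/{f}.png"),cv2.COLOR_BGR2GRAY); x0,x1,y0,y1=box
    c=cv2.HoughCircles(cv2.medianBlur(g[y0:y1,x0:x1],3),cv2.HOUGH_GRADIENT,1,20,param1=60,param2=12,minRadius=35,maxRadius=60)
    if c is not None:
        for q in c[0][:4]: print(f,q+[x0,y0,0],onz(f,(q[0]+x0,q[1]+y0),.02))
```

```text
[0.5799 0.1171 0.02  ] [0.5767 0.099  0.02  ] [0.5766 0.1236 0.02  ]
wrist5 [466.5 207.5  49.2] [0.5841 0.1244 0.02  ]
wrist5 [452.5 192.5  38.3] [0.5634 0.1068 0.02  ]
wrist10 [467.5 219.5  49.1] [0.5765 0.1193 0.02  ]
wrist10 [451.5 206.5  42.4] [0.5587 0.1    0.02  ]
```

>>> carry_out(targets=[[1,0,0,0.2,0],[1,0,0,0,0],[1,0,0,0,0]])

```text
time: 12.3
tool_pos: [0.5164, -0.0509, 0.2156]
ee_rot: [-0.062, 1.564, -0.15]
wrist_force: [4.9, -0.1, 6.1]
width: 0.0155
```

>>> carry_out(targets=[[1,-0.2,0.4,0,0],[1,0,0.8,0,0],[1,0,1,0,0],[1,0,1,0,0],[1,0,1,0,0],[1,0,0.6,0,0],[1,0,0,0,0]])

```text
time: 13.0
tool_pos: [0.5198, -0.003, 0.216]
ee_rot: [-0.363, 1.567, -0.451]
wrist_force: [5.5, -3.1, 2.4]
width: 0.0157
```

```bash
python3 -c "
from h import *
locate('11')"
```

```text
[ 0.5198 -0.003   0.216 ] [ 5.5 -3.1  2.4] scene (array([286.5, 176.8]), (285.0, 183.3), 14, (285.42857142857144, 180.5)) side (array([306.9, 175.1]), (304.8, 180.3), 8, (304.875, 178.875)) w (321.17391304347825, 216.5, 2453)
wood end [ 0.5106 -0.0029  0.1952] [0.002  0.001  0.0029] rel grasp [-0.0092  0.0001 -0.0397] len 0.0408 lean 13.0
```

The slide runs smoothly with a steady grasp and about 3 N of rail friction. On to above the dish.

>>> carry_out(targets=[[1,0,0.6,0,0],[1,0,1,0,0],[1,0,1,0,0],[1,0,1,0,0],[1,0,1.2,0,0],[1,0,1.2,0,0],[1,0,1.2,0,0],[1,0,1.2,0,0],[1,0,1.2,0,0],[1,0,1.2,0,0],[1,0,1,0,0],[1,0,0.8,0,0],[1,0,0,0,0],[1,0,0,0,0]])

```text
time: 14.55
tool_pos: [0.5309, 0.1224, 0.2159]
ee_rot: [-0.239, 1.567, -0.327]
wrist_force: [5.0, -1.0, 2.2]
width: 0.0154
```

```bash
python3 -c "
from h import *
locate('12')"
```

```text
[0.5309 0.1224 0.2159] [ 5.  -1.   2.2] scene (array([268.6, 165.3]), (267.5, 171.3), 20, (267.75, 168.65)) side (array([302.8, 160.5]), (300.5, 165.3), 7, (300.7142857142857, 163.85714285714286)) w (321.2112676056338, 216.5, 2471)
wood end [0.5213 0.1222 0.1961] [0.0031 0.0006 0.0028] rel grasp [-0.0096 -0.0001 -0.0388] len 0.0399 lean 13.9
```

>>> carry_out(targets=[[1,0.3,0,0.2,0],[1,0.3,0,0.2,0],[1,0,0,0,0],[1,0,0,0,0]])

```text
time: 15.1
tool_pos: [0.5354, 0.1222, 0.2123]
ee_rot: [0.069, 1.564, -0.019]
wrist_force: [3.5, -1.1, 8.5]
width: 0.0157
```

```bash
python3 -c "
from h import *
locate('13')"
```

```text
[0.5354 0.1222 0.2123] [ 3.5 -1.1  8.5] scene (array([269.8, 166. ]), (269.25, 172.3), 18, (269.5, 169.33333333333334)) side (array([304. , 161.3]), (302.3333333333333, 167.3), 7, (302.42857142857144, 165.28571428571428)) w (321.7763157894737, 220.5, 2342)
wood end [0.5287 0.1222 0.1888] [0.003  0.0016 0.002 ] rel grasp [-0.0067  0.0001 -0.0425] len 0.043 lean 8.9
```

Lean is reduced by about 5° while keeping the body clear of the shelf. Releasing, then retreating toward the robot.

>>> carry_out(targets=[[0,0,0,0,0],[0,0,0,-0.3,0],[0,0,0,-0.5,0],[0,0,0,-1,0],[0,0,0,-3,0],[0,0,0,-4,0],[0,0,0,-4,0],[0,0,0,0,0],[0,0,0,0,0]])

```text
time: 16.15
tool_pos: [0.405, 0.1337, 0.2095]
ee_rot: [0.227, 1.57, 0.14]
wrist_force: [0.4, 0.0, 0.4]
width: 0.0843
```

Run:
```python
from h import *
from bench import robot
o=robot.get_obs(); print(o["tool_pos"],o["wrist_force"],o["width"])
take("scene","14"); take("side","14")
```

```text
[0.40502158 0.13371511 0.20953183] [0.38088253 0.01434659 0.44824632] 0.08432023094530769
```

>>> carry_out(targets=[[0,0,0,-3,0],[0,0,0,-3,0],[0,0,0,0,0],[0,0,0,0,0],[0,0,0,0,0],[0,0,0,0,0],[0,0,0,0,0],[0,0,0,0,0],[0,0,0,0,0],[0,0,0,0,0],[0,0,0,0,0],[0,0,0,0,0],[0,0,0,0,0],[0,0,0,0,0],[0,0,0,0,0],[0,0,0,0,0],[0,0,0,0,0],[0,0,0,0,0],[0,0,0,0,0],[0,0,0,0,0]])

```text
time: 18.25
tool_pos: [0.3462, 0.1389, 0.2095]
ee_rot: [1.646, 1.571, 1.558]
wrist_force: [-0.0, 0.3, 0.8]
width: 0.0944
```

>>> carry_out(targets=[[0,0,0,0,0],[0,0,0,0,0],[0,0,0,0,0],[0,0,0,0,0],[0,0,0,0,0],[0,0,0,0,0],[0,0,0,0,0],[0,0,0,0,0],[0,0,0,0,0],[0,0,0,0,0],[0,0,0,0,0],[0,0,0,0,0],[0,0,0,0,0],[0,0,0,0,0],[0,0,0,0,0],[0,0,0,0,0],[0,0,0,0,0],[0,0,0,0,0],[0,0,0,0,0],[0,0,0,0,0]])

```text
time: 20.25
tool_pos: [0.3462, 0.1388, 0.2095]
ee_rot: [1.071, 1.571, 0.984]
wrist_force: [-0.7, -0.2, -0.4]
width: 0.0937
```

Run:
```python
from h import *
from bench import robot
o=robot.get_obs(); print(o["time"],o["tool_pos"],o["wrist_force"],o["width"])
take("scene","15"); take("side","15")
a=cv2.imread("pics/scene15.png").astype(int)
take("scene","16"); b=cv2.imread("pics/scene16.png").astype(int); d=abs(a-b).max(2)[110:250,230:330]; print("moving px",(d>40).sum())
side_by(crop("scene15",245,320,115,230,5),crop("side15",285,350,115,230,5),"pics/g15.png")
```

```text
20.25 [0.34624718 0.13884052 0.20948903] [-0.6516156  -0.15056386 -0.36412504] 0.09370909423516463
moving px 175
```

View pics/g15.png

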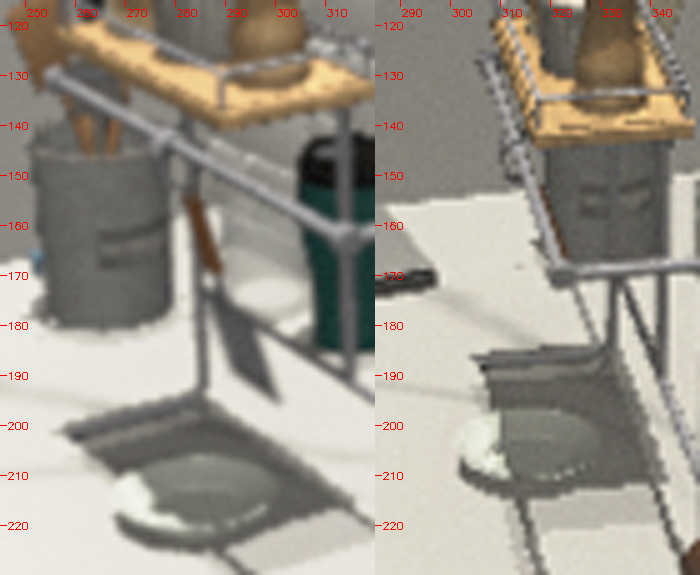

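It hangs on the rail at scene (277,143) over the dish, hooked below the shelf, and is still swinging (blade now backward). The dish hasn't moved. I'll wait for the swing to die out and track it numerically.

>>> carry_out(targets=[[0,0,0,0,0],[0,0,0,0,0],[0,0,0,0,0],[0,0,0,0,0],[0,0,0,0,0],[0,0,0,0,0],[0,0,0,0,0],[0,0,0,0,0],[0,0,0,0,0],[0,0,0,0,0],[0,0,0,0,0],[0,0,0,0,0],[0,0,0,0,0],[0,0,0,0,0],[0,0,0,0,0],[0,0,0,0,0],[0,0,0,0,0],[0,0,0,0,0],[0,0,0,0,0],[0,0,0,0,0]])

```text
time: 22.4
tool_pos: [0.3463, 0.1389, 0.2095]
ee_rot: [0.901, 1.571, 0.814]
wrist_force: [0.1, -0.1, -0.1]
width: 0.0938
```

>>> carry_out(targets=[[0,0,0,0,0],[0,0,0,0,0],[0,0,0,0,0],[0,0,0,0,0],[0,0,0,0,0],[0,0,0,0,0],[0,0,0,0,0],[0,0,0,0,0],[0,0,0,0,0],[0,0,0,0,0],[0,0,0,0,0],[0,0,0,0,0],[0,0,0,0,0],[0,0,0,0,0],[0,0,0,0,0],[0,0,0,0,0],[0,0,0,0,0],[0,0,0,0,0],[0,0,0,0,0],[0,0,0,0,0]])

```text
time: 24.4
tool_pos: [0.3463, 0.1389, 0.2095]
ee_rot: [0.989, 1.571, 0.902]
wrist_force: [0.7, 0.7, 0.3]
width: 0.0938
```

>>> carry_out(targets=[[0,0,0,0,0],[0,0,0,0,0],[0,0,0,0,0],[0,0,0,0,0],[0,0,0,0,0],[0,0,0,0,0],[0,0,0,0,0],[0,0,0,0,0],[0,0,0,0,0],[0,0,0,0,0],[0,0,0,0,0],[0,0,0,0,0],[0,0,0,0,0],[0,0,0,0,0],[0,0,0,0,0],[0,0,0,0,0],[0,0,0,0,0],[0,0,0,0,0],[0,0,0,0,0],[0,0,0,0,0]])

```text
time: 26.4
tool_pos: [0.3462, 0.1388, 0.2095]
ee_rot: [1.414, 1.571, 1.326]
wrist_force: [0.4, -0.5, -0.1]
width: 0.0941
```

```bash
cat >> h.py <<'E'
def swing(n=14):
    from bench import robot
    out=[]
    for i in range(n):
        im=robot.snapshot("scene")["image"]; h=cv2.cvtColor(im,cv2.COLOR_RGB2HSV)
        m=cv2.inRange(h,np.array([3,100,40]),np.array([18,255,200])); k=np.zeros_like(m);k[148:182,266:304]=255
        ys,xs=np.nonzero(m&k); out.append((round(float(xs.mean()),1),round(float(ys.mean()),1),len(xs)) if len(xs) else None)
    cv2.imwrite("pics/scenelast.png",im[:,:,::-1]); print(robot.get_obs()["time"],out)
E
python3 -c "from h import *; swing()"
```

```text
27.1 [(283.1, 161.8, 33), (283.8, 162.0, 33), (283.8, 161.9, 32), (283.2, 161.7, 33), (282.0, 162.1, 36), (280.3, 163.0, 55), (278.5, 163.4, 42), (277.0, 164.0, 49), (276.3, 163.7, 53), (275.9, 164.3, 60), (275.9, 164.2, 59), (276.9, 164.3, 54), (278.0, 163.7, 49), (279.6, 163.5, 49)]
```

>>> carry_out(targets=[[0,0,0,0,0],[0,0,0,0,0],[0,0,0,0,0],[0,0,0,0,0],[0,0,0,0,0],[0,0,0,0,0],[0,0,0,0,0],[0,0,0,0,0],[0,0,0,0,0],[0,0,0,0,0],[0,0,0,0,0],[0,0,0,0,0],[0,0,0,0,0],[0,0,0,0,0],[0,0,0,0,0],[0,0,0,0,0],[0,0,0,0,0],[0,0,0,0,0],[0,0,0,0,0],[0,0,0,0,0]])

```text
time: 29.1
tool_pos: [0.3463, 0.1388, 0.2095]
ee_rot: [1.392, 1.571, 1.304]
wrist_force: [0.1, -0.8, -0.2]
width: 0.094
```

>>> carry_out(targets=[[0,0,0,0,0],[0,0,0,0,0],[0,0,0,0,0],[0,0,0,0,0],[0,0,0,0,0],[0,0,0,0,0],[0,0,0,0,0],[0,0,0,0,0],[0,0,0,0,0],[0,0,0,0,0],[0,0,0,0,0],[0,0,0,0,0],[0,0,0,0,0],[0,0,0,0,0],[0,0,0,0,0],[0,0,0,0,0],[0,0,0,0,0],[0,0,0,0,0],[0,0,0,0,0],[0,0,0,0,0]])

```text
time: 31.1
tool_pos: [0.3462, 0.1389, 0.2095]
ee_rot: [1.214, 1.571, 1.126]
wrist_force: [0.3, -0.5, 0.3]
width: 0.0937
```

```bash
python3 -c "from h import *; swing()"
```

```text
31.8 [(282.2, 161.9, 38), (281.7, 162.0, 45), (281.0, 163.1, 53), (280.1, 163.4, 60), (279.0, 163.5, 51), (278.0, 163.7, 49), (277.9, 163.7, 52), (277.5, 163.4, 48), (277.9, 163.5, 49), (278.0, 163.7, 49), (278.9, 163.5, 51), (279.8, 163.1, 54), (280.8, 163.3, 54), (281.4, 162.3, 51)]
```

The swing is decaying: ±4 px down to ±2.4 px in 4.7 s. I'll wait a few seconds more.

>>> carry_out(targets=[[0,0,0,0,0],[0,0,0,0,0],[0,0,0,0,0],[0,0,0,0,0],[0,0,0,0,0],[0,0,0,0,0],[0,0,0,0,0],[0,0,0,0,0],[0,0,0,0,0],[0,0,0,0,0],[0,0,0,0,0],[0,0,0,0,0],[0,0,0,0,0],[0,0,0,0,0],[0,0,0,0,0],[0,0,0,0,0],[0,0,0,0,0],[0,0,0,0,0],[0,0,0,0,0],[0,0,0,0,0]])

```text
time: 33.8
tool_pos: [0.3462, 0.1388, 0.2095]
ee_rot: [0.946, 1.571, 0.859]
wrist_force: [0.0, 0.1, 0.4]
width: 0.0939
```

>>> carry_out(targets=[[0,0,0,0,0],[0,0,0,0,0],[0,0,0,0,0],[0,0,0,0,0],[0,0,0,0,0],[0,0,0,0,0],[0,0,0,0,0],[0,0,0,0,0],[0,0,0,0,0],[0,0,0,0,0],[0,0,0,0,0],[0,0,0,0,0],[0,0,0,0,0],[0,0,0,0,0],[0,0,0,0,0],[0,0,0,0,0],[0,0,0,0,0],[0,0,0,0,0],[0,0,0,0,0],[0,0,0,0,0]])

```text
time: 35.8
tool_pos: [0.3462, 0.1388, 0.2095]
ee_rot: [1.439, 1.571, 1.351]
wrist_force: [1.2, -0.9, 0.5]
width: 0.094
```

>>> carry_out(targets=[[0,0,0,0,0],[0,0,0,0,0],[0,0,0,0,0],[0,0,0,0,0],[0,0,0,0,0],[0,0,0,0,0],[0,0,0,0,0],[0,0,0,0,0],[0,0,0,0,0],[0,0,0,0,0],[0,0,0,0,0],[0,0,0,0,0],[0,0,0,0,0],[0,0,0,0,0],[0,0,0,0,0],[0,0,0,0,0],[0,0,0,0,0],[0,0,0,0,0],[0,0,0,0,0],[0,0,0,0,0]])

```text
time: 37.8
tool_pos: [0.3462, 0.1388, 0.2095]
ee_rot: [1.109, 1.571, 1.022]
wrist_force: [-0.1, 0.3, -0.1]
width: 0.0938
```

>>> carry_out(targets=[[0,0,0,0,0],[0,0,0,0,0],[0,0,0,0,0],[0,0,0,0,0],[0,0,0,0,0],[0,0,0,0,0],[0,0,0,0,0],[0,0,0,0,0],[0,0,0,0,0],[0,0,0,0,0],[0,0,0,0,0],[0,0,0,0,0],[0,0,0,0,0],[0,0,0,0,0],[0,0,0,0,0],[0,0,0,0,0],[0,0,0,0,0],[0,0,0,0,0],[0,0,0,0,0],[0,0,0,0,0]])

```text
time: 39.8
tool_pos: [0.3462, 0.1388, 0.2095]
ee_rot: [1.325, 1.571, 1.237]
wrist_force: [0.4, 0.0, 0.6]
width: 0.0941
```

Run:
```python
from h import *
np.set_printoptions(precision=4,suppress=True)
swing(14)
take("wrist","20"); take("side","20")
# wood centre vs expected for a plumb turner over rail at y
for y in (.11,.119,.13):
    x=.5525+(y+.107)*.09; print(y,proj("scene0",[x,y,.285-.0725]),"foot",proj("scene0",[x,y,.08]))
a=cv2.imread("pics/scene0.png").astype(int);b=cv2.imread("pics/scenelast.png").astype(int)
d=abs(a-b).max(2)
for n,(x0,x1,y0,y1) in dict(dishfront=(266,290,212,228),salt=(256,290,240,275),lemon=(218,245,214,234),garlic=(241,262,230,250),avocado=(197,230,197,222),mug=(378,428,280,330),mill=(355,376,208,264)).items(): print(n,(d[y0:y1,x0:x1]>40).mean().round(3))
```

```text
40.5 [(280.1, 163.4, 56), (280.0, 163.4, 57), (280.0, 163.4, 57), (280.1, 163.4, 58), (280.1, 163.5, 57), (280.0, 163.3, 57), (280.0, 163.4, 57), (280.1, 163.4, 56), (280.0, 163.4, 57), (280.1, 163.4, 58), (280.1, 163.4, 56), (280.0, 163.4, 57), (280.1, 163.5, 57), (280.1, 163.5, 57)]
0.11 [280.8346 164.4102] foot [282.8798 199.5814]
0.119 [279.5924 163.6408] foot [281.6673 198.6996]
0.13 [278.0874 162.7086] foot [280.1981 197.6311]
dishfront 0.016
salt 0.0
lemon 0.233
garlic 0.0
avocado 0.025
mug 0.0
mill 0.005
```

At rest: the grip's centre is steady at (280.0,163.4), which matches a plumb turner at y ≈ 0.116, against the dish's centre at y ≈ 0.12. Handing in.

```bash
python3 -c "
from bench import robot
print(robot.close_job())"
```

```text
the job is handed in; nothing more can be done
None
```

The turner hangs from its hook on the rail over the drip dish. I let go of it and handed the job in at about 40.5 s of the 51 s allowed.

**What I did:** I lifted the turner out of its rest and hooked it over the rail in the open end. There I tipped it to about 15° from plumb for the first condition, then leaned it out again to slide it under the shelf. After letting go I backed the gripper away and waited for the swing to die out.

**Last checks:**
- **At rest:** the grip's image position varied by no more than 0.2 px over 0.7 s. It matches a plumb turner at y ≈ 0.116 m, with the rail there at x ≈ 0.573 m. The dish's centre is at about (0.579, 0.120) m, so the blade's foot should be roughly 7 mm from it; that is worked out, not measured directly.
- **Dish and other things:** image patches of the dish, salt cellar, garlic, avocado, mug and mill matched the first picture. I did not compare the tin.
- **Robot:** it touches nothing, standing about 20 cm in front of the rail.

**What went wrong or is uncertain:**
- On the first approach the fingers pressed on the rail with about 26 N, under the 40 N limit, and I backed off.
- The handle shifted about 10 mm in the pads while I leaned the turner out for the slide.
- The lean of about 15° in the open end is an estimate; the camera measurements gave 9 to 15°, all below the 20° limit.
- About 23% of the pixels around the lemon changed. I put this down to the parked arm or its shadow and did not check it separately. The fingertips never came near it in height.

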